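# Slide the full headband crate into its packing bay

## Robot

A 7-joint arm with a two-finger parallel gripper is mounted at the origin on the work surface. World frame = base frame: x ahead of the robot, y to its left, z up, the work surface at z = 0. Lengths are in m, angles in rad, forces in N, time in s.
With the tool pointing down it reaches from about 0.4 to 0.85 m from the base axis. Payload 10.4 kg.
Tool frame: the origin (TCP) lies at the very end of the fingers, on their centre line; the grasp point (between the pads) lies 19 mm behind it; z points along the fingers, y is the line along which they close (so a half turn about z gives the same grasp; the last joint's range is limited). The gripper opens to 87 mm and grips with 3 to 60 N. Pads are 19 mm wide; open, the fingers measure 117 mm over their backs; the gripper's body (75 mm by 190 mm) begins 51 mm behind the grasp point.
Start: joints at [1.216, 0.332, -0.065, 1.46, 0.022, 1.35, -0.088], TCP at [0.204, -0.591, 0.192] pointing down, gripper open.
Joint ranges: [-2.6, 2.6], [-0.5, 2.12], [-1.47, 1.34], [0.16, 2.42], [-1.27, 4.41], [0.06, 2.06], [-2.6, 2.6]. Speed limits (rad/s): [2.22, 2.22, 2.79, 2.79, 3.14, 3.14, 3.14].

## Interface

Orientations are given as a unit quaternion [x, y, z, w].
In Python, from bench import * gives the robot as it stands.
- The arm moves only by the tool step_arm, never from a script. Its arguments are lists of equal length, an entry for each row: "delta_pos": the shift along the world's x, y, z in units of 25 mm (1.0 is 25 mm), a list of three; "turn": the turn about the world's z in units of 0.12 rad (1.0 is 0.12 rad). In form: {"delta_pos": [[tx, ty, tz], ...], "turn": [turn, ...]}. A call has 1 to 12 rows; each row shifts and turns the commanded pose from where the row before left it; what a row does not reach is not made up. A row lasts 1/10 s, in which the tool goes at most 50 mm and 8.59 degrees, less where a joint would pass 70% of its speed; a pose out of reach is approached as far as the arm can. A call with a number of a shift or a turn outside -1 to 1 is refused whole. A call with a gripper value outside its range is refused whole. "grip" is the closure, from 0 (fully open) to 1 (shut), set as the call begins (left out, the last holds). The fingers move at their own pace and stop on an object; "newtons" is the grip in N (left out, the last holds). Time passes only in rows, so rows that do not move let the fingers close. It gives the time, the measured TCP pose, the force, the opening and the grip force at its end, in the units of the state.
- read_state(): the state, without advancing time (a new reading comes with each control period).
- camera(name): name is "side" or "top"; returns a dict with "image" (420x560x3 uint8, red, green, blue), "z_map" (420x560 float32, m along the optical axis (not along the pixel's ray), 0 where there is no reading), "mtx" (3x3 intrinsics, pixels), "view" (4x4, takes a point from world to camera coordinates). Camera axes: x right, y up, looking along -z (the intrinsics and any distortion apply to the point x, -y, -z); pixel columns grow to the right and rows downward; lengths in m; the calibration is good to about 2 mm. A picture is of the moment at which its call begins.
- close_job(): hands the job in; it is judged then, once.
The state is a dict: "time": time; "joint_positions": joint angles; "joint_vel": joint speeds; "joint_torque": joint torques, N m; "ee_pos": TCP position; "eef_rot": TCP orientation; "ft_force": force on the tool from outside, world axes, zero at the start; "torque": the same for the moment, N m; "width": finger opening in m; "grip_force": force on a finger pad.
Only numpy, scipy, OpenCV 4.12 (cv2) and the standard library are available. Lean on these libraries where they do the work, as an engineer would, in place of code of your own. Each camera call takes 0.05 s, during which the arm holds its last target. There are 200 camera calls.

## Task

Push the tall grey crate full of blue headbands along the desk into the blue taped bay, until its back is flush against the steel stop and it stands inside the tape at both sides. It is heavy and top-heavy, so push it low near its base with the fingers, so that it slides and never rocks or tips; do not pick it up, and leave everything else on the desk where it is.

Things in the scene. Friction and masses are not known exactly. Their poses are not given: they have to be found in the camera images.
- crate: Loose grey crate of blue headbands, about 0.85 kg. Footprint 120 mm (its x) by 160 mm (y); origin: centre of the underside, z up. A tall heavy magazine, 200 mm high, fills its back from x = 0 to +60 mm; in front lies an open scoop only 60 mm high. Starts 115 to 150 mm short of home, up to 35 mm to one side, turned up to 0.18 rad from the bay. Slides on its flat base at 3 to 7 N.
- crate_lip (a point): Middle of the scoop's flat upright front wall (blank white label), 25 mm above the desk, 60 mm in front of the crate's origin (-x, robot side); the wall is 160 mm wide, 60 mm high. Pushed here, below about 40 mm, the crate slides; pushed on the magazine, 100 mm up or more, it tips over its back edge.
- bay: Packing bay fixed to the desk. Origin on the desk where the crate's origin belongs, with the same axes; +x points into the bay, away from the robot. Blue tape without height marks its sides (inner edges at y = -105 and +105 mm) and its entry (x = -85 to -67 mm), which the crate slides over.
- bay_stop (a point): Middle of the near face of the steel stop, at the desk surface, 60 mm beyond the bay's origin (+x). The stop is an upright fixed plate 270 mm wide (y), 60 mm high.
- green_bottle: Bystander: green bottle, 48 mm diameter, 115 mm tall, standing beside the bay on its left (+y). Origin under its base.
- tape_roll: Bystander: roll of tape lying flat, 70 mm diameter, 24 mm high, beside the bay on its right (-y). Origin under its base.
- bowl: Bystander: yellow bowl, 100 mm diameter, 35 mm high. Origin under its base.
- glue_bottle: Bystander: white glue bottle with a red cap, 40 mm diameter, 100 mm tall. Origin under its base.
- headband: Bystander: blue C-shaped printed headband lying flat, about 165 mm across, 16 mm high. Origin at the centre of its arc, on the desk.
- screwdriver: Bystander: screwdriver with a red handle lying on the desk. Origin on the desk under its middle.
- cap: Bystander: small blue cap, 32 mm diameter, 12 mm high. Origin under its base.
There are look-alikes about, which are no part of the job. Of the things shaped like the crate, the grey one is meant.

How it is judged:
On the way:
1. the fingers push the crate, upright, over the entry tape into the bay (contact force between the fingers and crate above 0.3 N and x of crate in the frame of bay above -0.085 m and angle between crate's own z axis and vertical below 0.1 rad), for 0.02 s.
At the end, for the whole second after the job is handed in: The crate stands upright and at rest on the desk, its back within 10 mm of the stop, square to it within 0.09 rad, its centre within 27 mm of the bay's centre line (inside the tape) (x of crate in the frame of bay between -0.01 and 0.01 m and y of crate in the frame of bay between -0.027 and 0.027 m and angle between the x axis of crate and the x axis of bay, either way round below 0.09 rad and angle between crate's own z axis and vertical below 0.04 rad and height (world z) of crate below 0.005 m and linear speed of crate below 0.01 m/s); the robot touches nothing.
It fails at once if the crate rocks or tips (over 0.15 rad) (angle between crate's own z axis and vertical above 0.15 rad).
It fails at once if the crate is lifted off the desk (height (world z) of crate above 0.012 m).
It fails at once if something else on the desk is moved by more than 20 mm (distance of any of green_bottle, tape_roll, bowl, glue_bottle, headband, screwdriver, cap from where it was at the start of the episode above 0.02 m).
It also fails if it takes over 51 s, if anything falls off the work surface, if the arm or the gripper's body presses on something with over 40 N, if the wrist force passes 120 N, or if a joint passes its speed limit or range.

## Working session

There is one attempt and no reset: what is moved stays moved. The work goes in short steps, Python scripts to look and compute and a tool call to move; the robot and the scene stay as the last step left them, time stands still between calls to the robot, and variables do not carry over. Pictures are saved under pics/ and viewed, at most 10 in all, crops included, and the job is handed in when it is done.

Besides the shell and the picture viewer there is one more tool, called after "Request:" by a JSON object that holds its "fn" and its "kwargs", one argument or row to a line. step_arm: Moves the arm, as the interface text tells. Shifts and turns lie within -1 to 1; 1 stands for 25 mm of shift or 0.12 rad of turn. Its arguments: {"type":"object","properties":{"delta_pos":{"type":"array"},"turn":{"type":"array"},"grip":{"type":"number"},"newtons":{"type":"number"}},"required":["delta_pos","turn"]}

```bash
mkdir -p pics; python3 - <<'E'
from bench import *
import cv2,numpy as np
s=read_state();print(s['time'],s['ee_pos'],s['eef_rot'],s['width'])
for n in('top','side'):
    c=camera(n);cv2.imwrite(f'pics/{n}0.png',c['image'][:,:,::-1]);np.savez(f'{n}0.npz',**c)
    print(c['mtx'],c['view'].round(3))
E
```

```text
0.0 [ 0.20344114 -0.5905041   0.19072065] [ 9.86266581e-01  1.65159624e-01 -1.59954177e-04 -7.10063049e-04] 0.08709772186549641
[[411.35792359   0.         282.91570995]
 [  0.         411.35792359 210.02527358]
 [  0.           0.           1.        ]] [[ 0.008 -1.    -0.002 -0.028]
 [ 0.982  0.007  0.189 -0.535]
 [-0.189 -0.004  0.982 -0.983]
 [ 0.     0.     0.     1.   ]]
[[462.20610115   0.         286.13428241]
 [  0.         462.20610115 216.70194103]
 [  0.           0.           1.        ]] [[-0.92  -0.392  0.015  0.497]
 [ 0.241 -0.535  0.81  -0.199]
 [-0.31   0.748  0.586 -1.021]
 [ 0.     0.     0.     1.   ]]
```

View pics/top0.png

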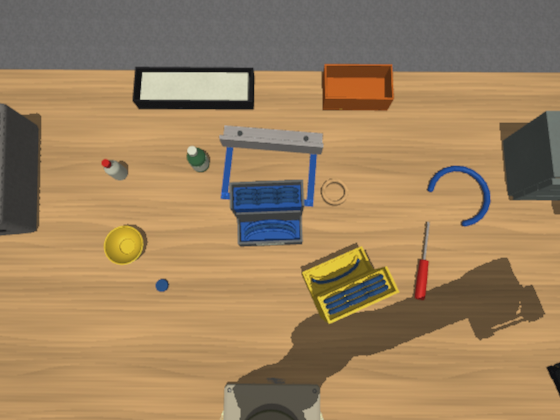

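View pics/side0.png

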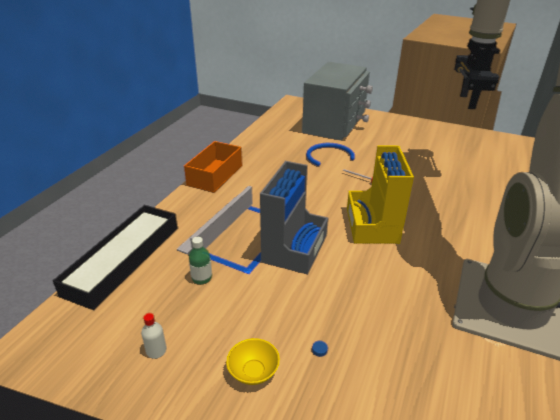

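The top view shows the grey crate with its magazine at about (267,198) and its scoop front at about (270,243). The stop is at (272,138), with tape legs at (227,175) and (313,180). The yellow look-alike at (350,285) sits near the approach side. The arm is off to the right.

```bash
cat > h.py <<'E'
import numpy as np,cv2
def cloud(c):
    z=c['z_map'];v,u=np.indices(z.shape);K=c['mtx']
    p=np.stack([(u-K[0,2])/K[0,0]*z,-(v-K[1,2])/K[1,1]*z,-z,np.ones_like(z)],-1)
    return (p@np.linalg.inv(c['view']).T)[...,:3]
def rect(P):
    (c,s,a)=cv2.minAreaRect((P[:,:2]*1000).astype(np.float32)); 
    return np.round(c,1),np.round(s,1),round(a,2),np.round(cv2.boxPoints((c,s,a))).tolist()
def biggest(m):
    n,l,st,_=cv2.connectedComponentsWithStats(m.astype(np.uint8)); return l==1+st[1:,4].argmax()
def crate(c,x0=.35,x1=.8,y0=-.08,y1=.13):
    P=cloud(c);X,Y,Z=P[...,0],P[...,1],P[...,2]
    roi=(X>x0)&(X<x1)&(Y>y0)&(Y<y1)
    return P,roi
E
python3 - <<'E'
from h import *
c=dict(np.load('top0.npz'));P=cloud(c);Z=P[...,2]
for n,(u0,u1,v0,v1),(a,b) in [('mag',(220,312,170,225),(.185,.215)),('scoop rim',(220,312,205,250),(.05,.07)),('stop',(210,335,115,160),(.05,.07)),('yellow',(295,405,240,325),(.02,.3)),('bottle',(180,215,140,175),(.02,.2)),('roll',(318,350,175,207),(.012,.05))]:
    m=np.zeros(Z.shape,bool);m[v0:v1,u0:u1]=1;m&=(Z>a)&(Z<b)
    m=biggest(m);print(n,m.sum(),np.median(Z[m]).round(4),*rect(P[m]))
hsv=cv2.cvtColor(c['image'],cv2.COLOR_RGB2HSV)
blue=(hsv[...,0]>100)&(hsv[...,0]<125)&(hsv[...,1]>150)&(abs(Z)<.01)
for u0,u1 in((217,234),(304,320)):
    m=np.zeros(Z.shape,bool);m[145:195,u0:u1]=1;m&=blue;q=P[m]
    print('tape',m.sum(),rect(q),np.polyfit(q[:,0],q[:,1],1))
print('top edge desk',Z[290,200])
E
```

```text
mag 433 0.1987 [541.9  12.7] [ 59.  160.2] 2.52 [[509.0, 91.0], [516.0, -69.0], [575.0, -66.0], [568.0, 94.0]]
scoop rim 355 0.0596 [481.4  10. ] [ 63.2 160. ] 2.71 [[446.0, 88.0], [454.0, -71.0], [517.0, -68.0], [509.0, 91.0]]
stop 568 0.0586 [713.8   9.8] [268.   14.5] 85.25 [[695.0, -123.0], [710.0, -124.0], [732.0, 143.0], [718.0, 144.0]]
yellow 4255 0.1685 [ 358. -167.] [120.8 161.1] 23.9 [[270.0, -118.0], [335.0, -265.0], [446.0, -216.0], [381.0, -69.0]]
bottle 407 0.0766 [663.5 197. ] [39.8 48.1] 34.53 [[634.0, 206.0], [661.0, 166.0], [694.0, 189.0], [666.0, 228.0]]
roll 286 0.0228 [ 590.3 -156.9] [67.3 68.5] 63.79 [[545.0, -172.0], [606.0, -202.0], [636.0, -142.0], [574.0, -112.0]]
tape 257 (array([651.1, 128. ]), array([ 17.2, 131.1]), 86.87, [[585.0, 123.0], [716.0, 116.0], [717.0, 133.0], [586.0, 140.0]]) [-0.07200104  0.17493087]
tape 214 (array([ 642.3, -100. ]), array([ 14.7, 110.2]), 85.72, [[587.0, -103.0], [697.0, -111.0], [698.0, -97.0], [588.0, -89.0]]) [-0.08254288 -0.04667868]
top edge desk 1.0661986477358443
```

Request:
{"fn": "step_arm", "kwargs": {
  "delta_pos": [
    [0, 0, 1],
    [0, 0, 1],
    [0, 0.5, 1],
    [0.36, 0.98, 0],
    [0.36, 0.98, 0],
    [0.36, 0.98, 0],
    [0.36, 0.98, 0],
    [0.36, 0.98, 0],
    [0.36, 0.98, 0],
    [0.36, 0.98, 0],
    [0.36, 0.98, 0],
    [0.36, 0.98, 0]
  ],
  "turn": [0, 0, 0, -0.1, -0.1, -0.1, -0.1, -0.1, -0.1, -0.1, -0.1, -0.1],
  "grip": 0
}}

```text
time: 1.3
ee_pos: [0.2847, -0.3567, 0.2663]
eef_rot: [0.994, 0.111, -0.0, -0.0]
ft_force: [0.4, 0.8, -0.5]
width: 0.0868
grip_force: 0.0
```

Request:
{"fn": "step_arm", "kwargs": {
  "delta_pos": [
    [0.36, 0.98, 0],
    [0.36, 0.98, 0],
    [0.36, 0.98, 0],
    [0.36, 0.98, 0],
    [0.36, 0.98, 0],
    [0.36, 0.98, 0],
    [0.36, 0.98, 0],
    [0.36, 0.98, 0],
    [0.36, 0.98, 0],
    [0.36, 0.98, 0],
    [0.36, 0.98, 0],
    [0.36, 0.98, 0]
  ],
  "turn": [-0.1, -0.1, -0.1, -0.1, -0.1, -0.1, -0.1, -0.1, -0.1, -0.1, -0.1, -0.1]
}}

```text
time: 2.5
ee_pos: [0.3927, -0.0628, 0.2664]
eef_rot: [0.999, 0.04, -0.0, 0.0]
ft_force: [1.3, 0.2, -0.6]
width: 0.0869
grip_force: 0.0
```

Request:
{"fn": "step_arm", "kwargs": {
  "delta_pos": [
    [0.35, 0.85, 0],
    [0.35, 0.85, 0],
    [0.35, 0.85, 0],
    [0.35, 0.85, 0],
    [0, 0, -0.5],
    [0, 0, -1],
    [0, 0, -1],
    [0, 0, -1],
    [0, 0, -0.5],
    [0, 0, 0],
    [0, 0, 0]
  ],
  "turn": [-0.1, -0.1, -0.1, 0, 0, 0, 0, 0, 0, 0, 0]
}}

```text
time: 3.6
ee_pos: [0.4279, 0.0209, 0.1672]
eef_rot: [1.0, 0.022, 0.0, 0.0]
ft_force: [-0.4, -1.0, 0.1]
width: 0.087
grip_force: 0.0
```

```bash
python3 - <<'E'
from bench import *
import cv2,numpy as np
s=read_state();print(s['ee_pos'],s['eef_rot'],s['ft_force'])
a=[camera(n) for n in('top','side')]
cv2.imwrite('pics/t1.png',a[0]['image'][130:340,180:440,::-1].repeat(2,0).repeat(2,1))
cv2.imwrite('pics/s1.png',a[1]['image'][100:340,200:480,::-1].repeat(2,0).repeat(2,1))
E
```

```text
[0.42785249 0.02092302 0.1671864 ] [9.99761075e-01 2.18575717e-02 1.97785194e-04 1.78455692e-05] [-0.44731613 -1.04098576  0.0906891 ]
```

View pics/t1.png

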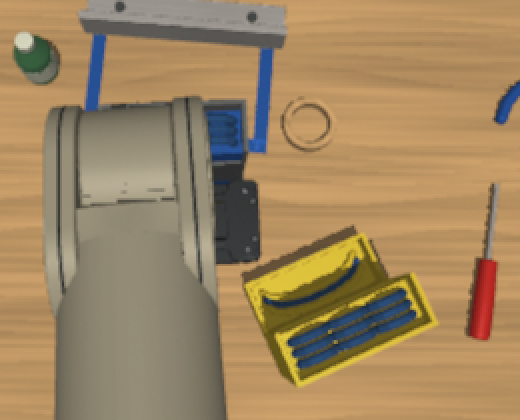

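View pics/s1.png

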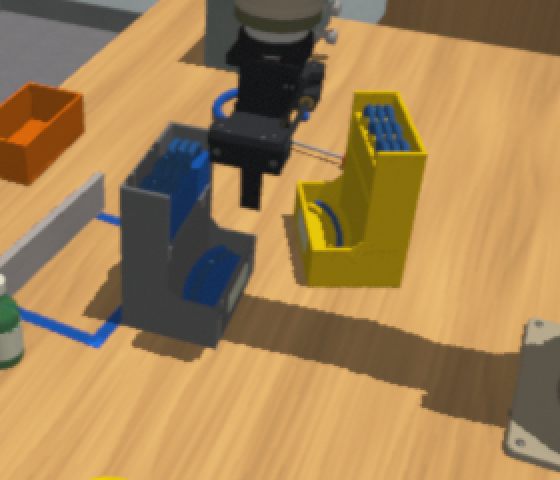

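The crops show the gripper hanging in front of the grey scoop and clear of it. The yellow crate's near part, at about (300,270) in the top crop, is only its low scoop. The forearm may overhang the magazine, so I'll check its clearance from depth.

```bash
python3 - <<'E'
from bench import *
from h import *
Q=np.concatenate([cloud(camera(n)).reshape(-1,3) for n in('top','side')])
m=(Q[:,0]>.2)&(Q[:,0]<.6)&(abs(Q[:,1])<.15)
for z in np.arange(.16,.6,.03):
    q=Q[m&(Q[:,2]>z)&(Q[:,2]<z+.03)]
    if z<.21:q=q[q[:,0]<.5]
    if len(q):print(round(z-.167,3),'dx fwd',(np.percentile(q[:,0],99.5)-.428).round(3),'y',q[:,1].min().round(3),q[:,1].max().round(3),len(q))
E
```

```text
-0.007 dx fwd -0.087 y -0.15 -0.094 654
0.023 dx fwd 0.007 y -0.15 0.076 620
0.053 dx fwd 0.006 y -0.032 0.08 110
0.083 dx fwd 0.031 y -0.065 0.11 221
0.113 dx fwd 0.037 y -0.073 0.118 1090
0.143 dx fwd 0.036 y -0.075 0.117 1454
0.173 dx fwd 0.034 y 0.006 0.075 561
0.203 dx fwd 0.035 y -0.003 0.073 539
0.233 dx fwd 0.038 y 0.002 0.065 690
0.263 dx fwd 0.034 y 0.012 0.068 659
0.293 dx fwd 0.034 y 0.014 0.064 734
0.323 dx fwd 0.035 y 0.014 0.073 668
0.353 dx fwd 0.041 y 0.015 0.075 1378
0.383 dx fwd 0.045 y -0.03 0.076 2804
0.413 dx fwd 0.036 y -0.039 0.074 8865
```

Request:
{"fn": "step_arm", "kwargs": {
  "delta_pos": [
    [0, 0, -0.8],
    [0, 0, -0.8],
    [0, 0, -0.8],
    [0, 0, -0.8],
    [0, 0, -0.8],
    [0, 0, -0.8],
    [0, 0, -0.6],
    [0, 0, -0.4],
    [0, 0, -0.3],
    [0, 0, 0],
    [0, 0, 0]
  ],
  "turn": [0, 0, 0, 0, 0, 0, 0, 0, 0, 0, 0]
}}

```text
time: 4.9
ee_pos: [0.4281, 0.0211, 0.0146]
eef_rot: [1.0, 0.022, 0.0, 0.0]
ft_force: [-0.0, -0.8, 0.5]
width: 0.0869
grip_force: 0.0
```

Request:
{"fn": "step_arm", "kwargs": {
  "delta_pos": [
    [0.1, 0, 0],
    [0.1, 0, 0],
    [0.1, 0, 0],
    [0.1, 0, 0],
    [0.1, 0, 0],
    [0.1, 0, 0],
    [0.1, 0, 0],
    [0.1, 0, 0]
  ],
  "turn": [0, 0, 0, 0, 0, 0, 0, 0]
}}

```text
time: 5.7
ee_pos: [0.4454, 0.021, 0.0135]
eef_rot: [1.0, 0.022, -0.002, 0.0]
ft_force: [-10.5, 1.1, 8.4]
width: 0.0871
grip_force: 5.4
```

Request:
{"fn": "step_arm", "kwargs": {
  "delta_pos": [
    [0.15, 0, 0],
    [0.15, 0.01, 0],
    [0.15, 0.01, 0],
    [0.15, 0.01, 0],
    [0.15, 0.01, 0],
    [0.15, 0.01, 0],
    [0.15, 0.01, 0],
    [0.15, 0.01, 0]
  ],
  "turn": [0, -0.05, -0.05, -0.05, -0.05, -0.05, -0.05, -0.05]
}}

```text
time: 6.5
ee_pos: [0.4757, 0.0229, 0.0135]
eef_rot: [1.0, 0.001, -0.002, 0.0]
ft_force: [-8.6, 0.7, 5.9]
width: 0.087
grip_force: 4.5
```

```bash
cat > m.py <<'E'
from bench import *
from h import *
c=camera('side');t=camera('top')
s=read_state();print(s['time'],s['ee_pos'].round(4) if hasattr(s['ee_pos'],'round') else s['ee_pos'],s['ft_force'])
Q=np.concatenate([cloud(c).reshape(-1,3),cloud(t).reshape(-1,3)])
b=np.array([.6467,.0155]);a=-.083;R=np.array([[np.cos(a),-np.sin(a)],[np.sin(a),np.cos(a)]])
xy=(Q[:,:2]-b)@R
sel=(abs(xy[:,1])<.13)&(xy[:,0]<.09)&(Q[:,2]>.193)&(Q[:,2]<.208)&(xy[:,0]>s['ee_pos'][0]-b[0]+.052)
q=np.c_[xy[sel],Q[sel,2]]
print('mag top in bay frame',len(q),*rect(q),'z',np.percentile(q[:,2],[5,50,95]).round(4))
E
python3 m.py
```

```text
6.6 [0.4765 0.023  0.0135] [-3.06308465  0.75144419  1.51491507]
mag top in bay frame 975 [-69.2 -13.1] [ 59.2 167.3] 4.5 [[-105.0, 68.0], [-92.0, -99.0], [-33.0, -94.0], [-46.0, 73.0]] z [0.1933 0.1979 0.2019]
```

Request:
{"fn": "step_arm", "kwargs": {
  "delta_pos": [
    [0.15, 0.02, 0],
    [0.15, 0.02, 0],
    [0.15, 0.02, 0],
    [0.15, 0.02, 0],
    [0.15, 0.02, 0],
    [0.15, 0.02, 0],
    [0.15, 0.02, 0],
    [0.15, 0.02, 0],
    [0.15, 0.02, 0],
    [0.15, 0.02, 0],
    [0.15, 0.02, 0],
    [0.15, 0.02, 0]
  ],
  "turn": [-0.055, -0.055, -0.055, -0.055, -0.055, -0.055, -0.055, -0.055, -0.055, -0.055, -0.055, -0.055]
}}

```text
time: 7.8
ee_pos: [0.5209, 0.0289, 0.0135]
eef_rot: [0.999, -0.039, -0.002, 0.0]
ft_force: [-8.3, 0.1, 4.8]
width: 0.087
grip_force: 4.1
```

```bash
python3 m.py
```

```text
7.9 [0.5216 0.0289 0.0135] [-4.34886868 -0.00470609  1.07902468]
mag top in bay frame 841 [-25.6 -11.3] [ 60.4 164.3] 0.01 [[-56.0, 71.0], [-56.0, -93.0], [5.0, -93.0], [5.0, 71.0]] z [0.1934 0.1974 0.202 ]
```

Request:
{"fn": "step_arm", "kwargs": {
  "delta_pos": [
    [0.16, 0.01, 0],
    [0.16, 0.01, 0],
    [0.16, 0.01, 0],
    [0.16, 0.01, 0],
    [0.16, 0.01, 0],
    [0.16, 0.01, 0],
    [0.16, 0.01, 0],
    [0.16, 0.01, 0],
    [0.16, 0.01, 0],
    [0.16, 0.01, 0],
    [0.16, 0.01, 0],
    [0.1, 0, 0]
  ],
  "turn": [0, 0, 0, 0, 0, 0, 0, 0, 0, 0, 0, 0]
}}

```text
time: 9.1
ee_pos: [0.5679, 0.0313, 0.0135]
eef_rot: [0.999, -0.039, -0.002, 0.0]
ft_force: [-7.2, 0.0, 2.9]
width: 0.0871
grip_force: 3.8
```

```bash
python3 m.py
```

```text
9.2 [0.5682 0.0314 0.0135] [-4.77180356 -0.06433038  2.04307515]
mag top in bay frame 733 [21.1 -5.5] [166.   61.1] 89.99 [[-9.0, -88.0], [52.0, -89.0], [52.0, 78.0], [-9.0, 78.0]] z [0.1933 0.1972 0.202 ]
```

Origin is at about (-8,-5) mm in the bay. I'll creep to the stop in small rows, watching the force.

Request:
{"fn": "step_arm", "kwargs": {
  "delta_pos": [
    [0.06, 0, 0],
    [0.06, 0, 0],
    [0.06, 0, 0],
    [0.06, 0, 0],
    [0.04, 0, 0]
  ],
  "turn": [0, 0, 0, 0, 0]
}}

```text
time: 9.7
ee_pos: [0.5749, 0.0314, 0.0135]
eef_rot: [0.999, -0.039, -0.001, 0.0]
ft_force: [-6.8, -0.7, 2.3]
width: 0.087
grip_force: 3.3
```

```bash
python3 m.py
```

```text
9.8 [0.575  0.0315 0.0135] [-5.10190571 -0.42672189  0.9489641 ]
mag top in bay frame 724 [28.2 -3.1] [ 60.7 164.4] 0.09 [[-2.0, 79.0], [-2.0, -85.0], [59.0, -85.0], [58.0, 79.0]] z [0.1934 0.1971 0.2018]
```

Request:
{"fn": "step_arm", "kwargs": {
  "delta_pos": [
    [0.04, 0, 0],
    [0.03, 0, 0]
  ],
  "turn": [0, 0]
}}

```text
time: 10.0
ee_pos: [0.5765, 0.0315, 0.0135]
eef_rot: [0.999, -0.039, -0.001, 0.0]
ft_force: [-6.2, 0.4, 3.2]
width: 0.0869
grip_force: 3.2
```

Request:
{"fn": "step_arm", "kwargs": {
  "delta_pos": [
    [0.04, 0, 0],
    [0.03, 0, 0]
  ],
  "turn": [0, 0]
}}

```text
time: 10.2
ee_pos: [0.5783, 0.0315, 0.0135]
eef_rot: [0.999, -0.039, -0.001, 0.0]
ft_force: [-6.1, 0.6, 2.9]
width: 0.0871
grip_force: 3.2
```

Request:
{"fn": "step_arm", "kwargs": {
  "delta_pos": [
    [0.04, 0, 0],
    [0.03, 0, 0]
  ],
  "turn": [0, 0]
}}

```text
time: 10.4
ee_pos: [0.5801, 0.0315, 0.0135]
eef_rot: [0.999, -0.039, -0.001, 0.0]
ft_force: [-7.4, -0.2, 2.5]
width: 0.0867
grip_force: 3.2
```

Request:
{"fn": "step_arm", "kwargs": {
  "delta_pos": [
    [0.04, 0, 0],
    [0.03, 0, 0]
  ],
  "turn": [0, 0]
}}

```text
time: 10.6
ee_pos: [0.5817, 0.0315, 0.0135]
eef_rot: [0.999, -0.039, -0.002, 0.0]
ft_force: [-10.1, 0.5, 4.2]
width: 0.087
grip_force: 5.0
```

```bash
python3 m.py
```

```text
10.7 [0.5817 0.0315 0.0135] [-6.1758098   0.4289593   3.15709787]
mag top in bay frame 698 [35.2 -3.6] [ 61.8 165.9] 0.71 [[3.0, 79.0], [5.0, -87.0], [67.0, -86.0], [65.0, 80.0]] z [0.1935 0.1971 0.2019]
```

Request:
{"fn": "step_arm", "kwargs": {
  "delta_pos": [
    [0.04, 0, 0],
    [0.02, 0, 0]
  ],
  "turn": [0, 0]
}}

```text
time: 10.9
ee_pos: [0.5817, 0.0315, 0.0134]
eef_rot: [0.999, -0.039, -0.003, 0.001]
ft_force: [-16.3, -1.0, 11.1]
width: 0.0869
grip_force: 8.1
```

The TCP has stopped while the force rises, so the crate is against the stop. I'll back off along the face normal and then rise.

Request:
{"fn": "step_arm", "kwargs": {
  "delta_pos": [
    [-0.2, 0.02, 0],
    [-0.4, 0.03, 0],
    [-0.5, 0.04, 0],
    [-0.5, 0.04, 0],
    [0, 0, 0.8],
    [0, 0, 1],
    [0, 0, 1],
    [0, 0, 1],
    [0, 0, 1],
    [0, 0, 1],
    [0, 0, 1],
    [0, 0, 1]
  ],
  "turn": [0, 0, 0, 0, 0, 0, 0, 0, 0, 0, 0, 0]
}}

```text
time: 12.1
ee_pos: [0.5444, 0.0348, 0.2101]
eef_rot: [0.999, -0.039, 0.0, 0.0]
ft_force: [0.6, 0.2, 0.1]
width: 0.087
grip_force: 0.0
```

Request:
{"fn": "step_arm", "kwargs": {
  "delta_pos": [
    [-0.6, -1, 0.5],
    [-0.6, -1, 0.5],
    [-0.6, -1, 0.5],
    [-0.6, -1, 0.5],
    [0, -1, 0],
    [0, -1, 0],
    [0, -1, 0],
    [0, -1, 0],
    [0, -1, 0],
    [0, -1, 0],
    [0, 0, 0],
    [0, 0, 0]
  ],
  "turn": [0, 0, 0, 0, 0, 0, 0, 0, 0, 0, 0, 0]
}}

```text
time: 13.3
ee_pos: [0.4845, -0.215, 0.2589]
eef_rot: [0.999, -0.039, 0.0, -0.0]
ft_force: [0.1, 0.1, 1.1]
width: 0.087
grip_force: 0.0
```

```bash
cat > f.py <<'E'
from bench import *
from h import *
c=camera('top');P=cloud(c);Z=P[...,2];X=P[...,0];Y=P[...,1]
for n,(x0,x1,y0,y1),(a,b) in [('mag',(.6,.75,-.1,.13),(.185,.215)),('scoop',(.56,.655,-.1,.13),(.05,.07)),('stop',(.68,.75,-.15,.17),(.05,.07)),('bottle',(.62,.71,.16,.24),(.02,.2)),('roll',(.54,.64,-.21,-.11),(.012,.05))]:
    m=biggest((X>x0)&(X<x1)&(Y>y0)&(Y<y1)&(Z>a)&(Z<b));print(n,m.sum(),*rect(P[m]))
cv2.imwrite('pics/end.png',c['image'][:,:,::-1])
E
python3 f.py
```

```text
mag 445 [679.6  10.9] [160.2  59.6] 85.48 [[644.0, -67.0], [703.0, -71.0], [716.0, 88.0], [656.0, 93.0]]
scoop 405 [619.7  15.7] [160.2  64.6] 85.63 [[581.0, -62.0], [646.0, -67.0], [658.0, 93.0], [594.0, 98.0]]
stop 106 [705.1 -98.9] [49.7 12.9] 86.56 [[697.0, -123.0], [710.0, -124.0], [713.0, -75.0], [700.0, -74.0]]
bottle 406 [663.3 197. ] [40.  48.1] 32.4 [[634.0, 207.0], [659.0, 166.0], [693.0, 187.0], [667.0, 228.0]]
roll 197 [ 590.8 -147. ] [49.  68.8] 86.97 [[555.0, -170.0], [624.0, -173.0], [626.0, -124.0], [558.0, -121.0]]
```

View pics/end.png

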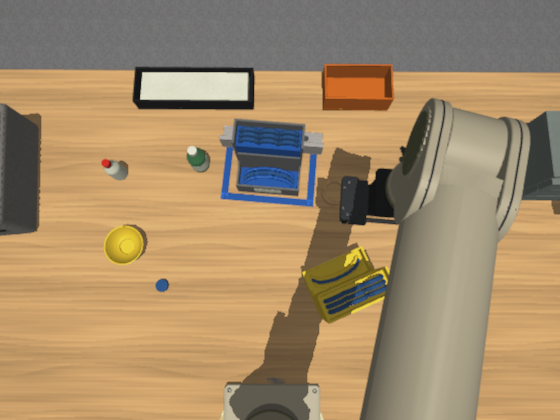

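The top view shows the crate at (268,158), inside the tape and flush and square against the stop. Nothing else has moved.

```bash
python3 -c "
from bench import *
print(close_job())"
```

```text
the job is handed in; nothing more can be done
None
```

I pushed the grey crate into the bay and handed the job in. By my measurements it stands upright and square against the stop, about 2 mm off the centre line, and the bystanders look unmoved; the judge returned no verdict.

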